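Turn a window panel over against the landing board

ROBOT

A 6-joint arm with a two-finger parallel gripper is mounted at the origin on a cart in front of the work surface, level with it; the furniture and walls round the work are solid. World frame = base frame: x ahead of the robot, y to its left, z up, the work surface at z = 0. Lengths are in m, angles in rad, forces in N, time in s.
With the tool pointing down it reaches from about 0.3 to 0.875 m from the base axis. Payload 4.2 kg.
Tool frame: the origin (TCP) lies at the centre of the arm's flange, where the gripper is bolted on; the fingertips stand 173 mm ahead of it and the grasp point (between the pads) lies 155 mm ahead of it (robot.tips_ahead is the distance from the TCP to the fingertips, in m); z points along the fingers, y is the line along which they close (so a half turn about z gives the same grasp; the last joint's range is limited). The gripper opens to 85 mm and grips with 20 to 120 N. Pads are 22 mm wide; open, the fingers measure 114 mm over their backs; the gripper's body (76 mm by 85 mm) begins 54 mm behind the grasp point. The pads swing forward as they close: fully open they stand 13 mm farther back than shut.
Start: joints at [-1.33, 0.32, 1.565, -0, 1.257, -0.02], TCP at [0.148, -0.556, 0.405] pointing down, gripper open.
Joint ranges: [-3.11, 3.11], [-0.84, 2.01], [0.21, 2.61], [-1.34, 4.49], [0.05, 2.63], [-2.56, 2.56]. Speed limits (rad/s): [2.57, 2.57, 3.14, 3.14, 3.14, 3.14].

INTERFACE

Orientations are given as a unit quaternion [x, y, z, w].
In Python, from rig import robot gives the robot as it stands. The module is installed in compiled form; this text tells all that it offers.
- The arm moves only by the tool servo_tool, never from a script. Its argument "plan" is a list of rows, each an object of numbers: "grip": the opening in per cent of the stroke, from 0 (shut) to 100 (fully open); "dx", "dy", "dz": the shift along the tool's x, y, z in m; "ax", "ay", "az": the turn, a rotation vector about the tool's x, y, z in degrees. A call has 1 to 12 rows; each row shifts and turns the commanded pose from where the row before left it, along the tool's axes as they then stand; what a row does not reach is not made up. A row lasts 1/10 s, in which the tool goes at most 50 mm and 8.59 degrees, less where a joint would pass 70% of its speed; a pose out of reach is approached as far as the arm can. A call with a gripper value outside its range is refused whole. The fingers move at their own pace and stop on an object; "squeeze" is the grip in N (left out, the last holds). Time passes only in rows, so rows that do not move let the fingers close. It gives the time, the measured TCP pose, the force, the opening and the grip force at its end, in the units of the state.
- robot.observe(): the state, without advancing time (a new reading comes with each control period).
- robot.grab_frame(name): name is "side" or "top"; returns a dict with "image" (420x560x3 uint8, red, green, blue), "vfov" (degrees; the focal length in pixels is half the picture's height over the tangent of half this angle, whatever the lens; pixels are square), "cx", "cy" (the principal point, pixels), "xyz" and "attitude" of the camera in the world. Camera axes: x right, y down, z forward; pixel columns grow to the right and rows downward; lengths in m; the calibration is good to about 2 mm. A picture is of the moment at which its call begins. There is no depth.
- robot.hand_in(): hands the job in; it is judged then, once.
The state is a dict: "time_s": time; "joint_positions": joint angles; "joint_velocities": joint speeds; "effort": joint torques, N m; "position": TCP position; "eef_rot": TCP orientation; "wrist_force": force on the tool from outside, world axes, zero at the start; "ft_torque": the same for the moment, N m; "grip_width": finger opening in m; "grasp_force": force on a finger pad.
Only numpy, scipy, OpenCV 4.12 (cv2) and the standard library are available. Lean on these libraries where they do the work, as an engineer would, in place of code of your own. Each camera call takes 0.05 s, during which the arm holds its last target. There are 200 camera calls.

TASK

Turn the plywood panel with the rectangular window over, ready for gluing its bare side, without gripping it or picking it up: push it gently with the fingertips against the front edge of the low landing board, keep pressing and tip it up about that edge until it stands on edge there. Then push it on over, so that it lies flat on the landing board, paper side down. Leave the solid panel beside it and the other things where they are.

Things in the scene. Friction and masses are not known exactly. Their poses are not given: they have to be found in the camera images.
- landing: Low flat landing board screwed to the table: 260 mm long, 130 mm deep, 18 mm thick, metal-faced along the front. Origin on the table below the middle of its upright front edge, the wall that the panels face. x is level, from the panels over that edge across the board (push direction, about world -y); y runs along the edge; z up.
- landing_edge (a point): Middle of the front edge's upper rim (landing x = 0, z = 18 mm)
- window_panel: The panel to turn: plywood 95 mm (x) by 88 mm (y) by 12 mm thick, 70 to 140 g, with a 47 x 40 mm window in its middle (rims 24 mm wide). Origin at the centre of the bare underside; z points out of the white paper side (up at the start, down once turned). It starts flat on the table in front of the landing board, x roughly toward it.
- window_panel_center (a point): Centre of the window panel, half-way through its thickness (panel axes). Pressed against the landing's front edge by a fingertip on its near edge (some 6 to 10 N), that edge follows by friction when the fingertip, still pressing toward the wall's foot, rises on an arc of 95 mm radius about that foot. Upright, the panel stands by itself on its 12 mm edge.
- window_far_edge (a point): Middle of the window panel's edge that faces the landing board at the start (panel x = +47.5 mm), half-way through its thickness
- window_near_edge (a point): Middle of the opposite edge, the one to be pushed (panel x = -47.5 mm). The fingers must never grip the panel or press on it with more than 40 N.
- window_left_edge (a point): Middle of the panel's +y edge (panel y = +44 mm)
- window_right_edge (a point): Middle of the panel's -y edge (panel y = -44 mm)
- solid_panel: A panel of the same size without a window, beside the window panel in front of the same landing board (either side); to be left alone. Origin at the centre of its underside.
- flat_brush: Flat glue brush with beech handle, 162 x 30 x 10 mm, lying to the left of the panels; a bystander
- spring_clamp: Plastic spring clamp, 58 x 111 x 21 mm, lying to the left of the panels; a bystander
- punch_die: Turned metal punch die, 31 mm across, 40 mm tall, standing past the back of the landing board; a bystander
- glue_tin: Small open tin, 68 mm across, 59 mm tall, standing at the far right, in front of the gluing jig; a bystander
- staple_box: Small card box, 36 x 58 x 19 mm, lying past the back of the landing board; a bystander

How it is judged:
On the way:
1. the window panel stands on edge against the landing board's front edge, its far edge on the table and its near edge up (angle between window_panel_center's own z axis and vertical between 0.9 and 1.9 rad and height (world z) of window_far_edge below 0.02 m and height (world z) of window_near_edge above 0.07 m and x of window_far_edge in the frame of landing between -0.03 and 0.005 m), for 0.1 s.
At the end, for the whole second after the job is handed in: The window panel lies at rest on the landing board, turned over (paper side down), flat within 5 degrees, its centre above the board; the solid panel is within 15 mm of where it lay (angle between window_panel_center's own z axis and vertical above 3.06 rad and height (world z) of window_panel_center between 0.019 and 0.029 m and x of window_panel_center in the frame of landing between 0.005 and 0.125 m and y of window_panel_center in the frame of landing between -0.13 and 0.13 m and linear speed of window_panel below 0.02 m/s and distance of solid_panel from where it was at the start of the episode below 0.015 m); the robot touches nothing.
It fails at once if the window panel is picked up: all four edges more than 35 mm above the table (height (world z) of each of window_far_edge, window_near_edge, window_left_edge, window_right_edge above 0.035 m).
It fails at once if the window panel is gripped or pressed hard: the fingers press on it with over 40 N (contact force between window_panel and the fingers above 40 N).
It fails at once if the solid panel is shifted by more than 15 mm or lifted (distance of solid_panel from where it was at the start of the episode above 0.015 m).
It fails at once if a bystander is shifted by more than 20 mm (distance of any of flat_brush, spring_clamp, punch_die, glue_tin, staple_box from where it was at the start of the episode above 0.02 m).
It also fails if it takes over 51 s, if anything falls off the work surface, if the arm or the gripper's body presses on something with over 40 N, if the wrist force passes 120 N, or if a joint passes its speed limit or range.

## Working session

There is one attempt and no reset: what is moved stays moved. The work goes in short steps, Python scripts to look and compute and a tool call to move; the robot and the scene stay as the last step left them, time stands still between calls to the robot, and variables do not carry over. Pictures are saved under pics/ and viewed, at most 10 in all, crops included, and the job is handed in when it is done.

Besides the shell and the picture viewer there is one more tool, called after "Emit:" as name(argument=value, ...) on one line, values as JSON. servo_tool: Moves the arm, as the interface text tells. Its arguments: {"type":"object","properties":{"plan":{"type":"array","items":{"type":"object","properties":{"grip":{"type":"number"},"dx":{"type":"number"},"dy":{"type":"number"},"dz":{"type":"number"},"ax":{"type":"number"},"ay":{"type":"number"},"az":{"type":"number"}}}},"squeeze":{"type":"number"}},"required":["plan"]}

```bash
mkdir -p pics
cat > h.py <<'E'
import numpy as np, cv2
from rig import robot
from scipy.spatial.transform import Rotation as R
def grab(n,f):
    d=robot.grab_frame(n); cv2.imwrite('pics/'+f,d['image'][:,:,::-1]); return d
def ray(d,u,v,z):
    f=210/np.tan(np.radians(d['vfov'])/2)
    r=R.from_quat(d['attitude']).as_matrix() if np.size(d['attitude'])==4 else np.array(d['attitude'])
    k=r@np.array([(u-d['cx'])/f,(v-d['cy'])/f,1]); p=np.array(d['xyz'])
    return p+k*(z-p[2])/k[2]
E
python3 - <<'E'
from h import *
import pickle
for n in('top','side'):
    d=grab(n,n+'0.png'); pickle.dump(d,open(n+'0.pkl','wb'))
    print({k:v for k,v in d.items() if k!='image'})
print(robot.observe(), robot.tips_ahead)
E
```

```text
{'vfov': 56.272451193806056, 'cx': 285.01923517152574, 'cy': 213.25696266467776, 'xyz': array([0.39771948, 0.11925394, 1.0049023 ]), 'attitude': array([-0.69753795,  0.71415873, -0.04300401,  0.03960761])}
{'vfov': 48.35526490823497, 'cx': 280.4512520314763, 'cy': 215.60710015126548, 'xyz': array([0.22813402, 0.97466259, 0.57165853]), 'attitude': array([-0.14055195,  0.86227269, -0.48172922,  0.06832213])}
{'time_s': 0.1, 'joint_positions': array([-1.33000320e+00,  3.20258356e-01,  1.56556461e+00,  2.28820554e-05,
        1.25739219e+00, -1.99860223e-02]), 'joint_velocities': array([-0.00044074, -0.00156191, -0.00397286, -0.00085148, -0.00011019,
       -0.00027224]), 'effort': array([-1.20667346e-04, -4.16410875e+01, -2.34703159e+01, -4.98613076e-05,
        4.89174112e-03,  3.76703341e-06]), 'position': array([ 0.14823149, -0.55541618,  0.4039457 ]), 'eef_rot': array([ 9.91511450e-01,  1.30016871e-01, -7.85688003e-05, -8.07513132e-04]), 'wrist_force': array([-0.23324333, -0.53296728, -0.33922775]), 'ft_torque': array([-0.04355258,  0.00155426, -0.03640949]), 'grasp_force': 0.0, 'grip_width': 0.08555042077396104} 0.1734
```

View pics/top0.png

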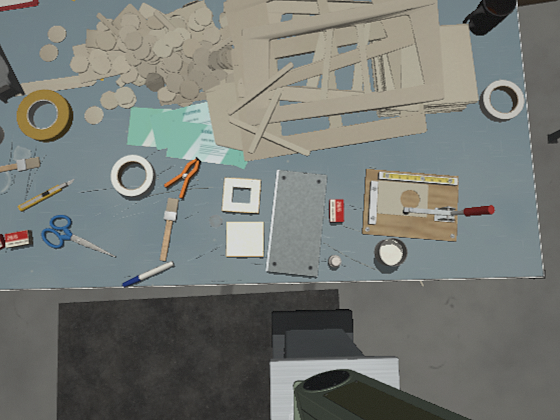

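View pics/side0.png

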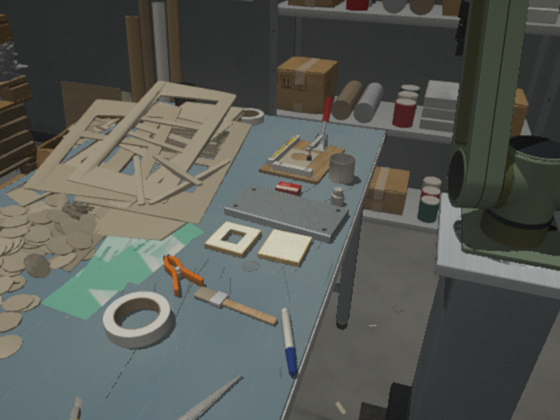

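Top view: window panel at about (241,196), solid panel at (245,240), landing board at (296,222) with its front edge near u≈272, clamp at (185,178) and brush at (170,228). The side view agrees. Next I'll measure the corners.

Run:
```python
from h import *
import pickle
d=pickle.load(open('top0.pkl','rb')); im=d['image']; hsv=cv2.cvtColor(im,cv2.COLOR_RGB2HSV)
def show(name,mask,z,x0,y0,x1,y1):
    m=np.zeros_like(mask); m[y0:y1,x0:x1]=mask[y0:y1,x0:x1]
    cs,_=cv2.findContours(m,cv2.RETR_EXTERNAL,cv2.CHAIN_APPROX_NONE)
    c=max(cs,key=cv2.contourArea); r=cv2.minAreaRect(c); b=cv2.boxPoints(r)
    P=np.array([ray(d,u,v,z)[:2] for u,v in b])
    print(name,'area',cv2.contourArea(c),'px',b.round(1).tolist(),'\n ',P.round(4).tolist(),'c',P.mean(0).round(4),'sides',np.linalg.norm(np.diff(P,axis=0),axis=1).round(4), 'bbox',cv2.boundingRect(c))
white=(im.min(2)>180).astype(np.uint8)
show('win',white,.012,212,170,270,217); show('solid',white,.012,212,217,268,265)
print(im[222,296],im[222,262],im[200,268])
b=im.astype(int); grey=((abs(b[:,:,0]-b[:,:,2])<22)&(b.max(2)>90)).astype(np.uint8)
show('land',grey,.018,264,165,332,280)
org=((hsv[:,:,0]<15)&(hsv[:,:,1]>150)).astype(np.uint8); show('clamp',org,.015,155,150,215,215)
```

```text
win area 1067.0 px [[222.1999969482422, 209.8000030517578], [224.39999389648438, 177.60000610351562], [259.6000061035156, 179.89999389648438], [257.5, 212.1999969482422]] 
  [[0.5268, 0.2728], [0.6103, 0.2669], [0.6021, 0.1764], [0.5187, 0.1832]] c [0.5645 0.2248] sides [0.0837 0.0909 0.0837] bbox (223, 178, 37, 34)
solid area 1154.5 px [[227.0, 222.0], [262.0, 222.0], [262.0, 255.0], [227.0, 255.0]] 
  [[0.4954, 0.2608], [0.4933, 0.172], [0.41, 0.1734], [0.4121, 0.2614]] c [0.4527 0.2169] sides [0.0888 0.0833 0.0879] bbox (227, 222, 36, 34)
[136 143 140] [231 223 191] [127 140 142]
land area 7485.0 px [[264.0, 165.0], [331.0, 165.0], [331.0, 279.0], [264.0, 279.0]] 
  [[0.6395, 0.1641], [0.6356, -0.0079], [0.3466, 0.0029], [0.3506, 0.1692]] c [0.4931 0.0821] sides [0.1721 0.2892 0.1663] bbox (264, 165, 68, 115)
clamp area 248.5 px [[164.0, 185.3000030517578], [187.8000030517578, 153.0], [205.6999969482422, 166.10000610351562], [182.0, 198.39999389648438]] 
  [[0.5931, 0.4206], [0.6765, 0.3605], [0.6408, 0.3143], [0.558, 0.3747]] c [0.6171 0.3675] sides [0.1029 0.0584 0.1024] bbox (165, 159, 35, 39)
```

Run:
```python
from h import *
import pickle
d=pickle.load(open('top0.pkl','rb')); im=d['image']
s=(im[:,:,0].astype(int)-im[:,:,2])
for v in (175,190,214,270): print(v,[tuple(int(a) for a in im[v,u]) for u in range(262,282)][::1])
crop=im[145:285,205:345]; cv2.imwrite('pics/c0.png',cv2.resize(crop,None,fx=4,fy=4,interpolation=cv2.INTER_CUBIC)[:,:,::-1])
```

```text
175 [(122, 137, 141), (121, 137, 141), (123, 138, 142), (121, 135, 140), (122, 137, 142), (124, 138, 142), (123, 138, 142), (120, 135, 140), (122, 136, 141), (122, 136, 142), (122, 136, 142), (122, 137, 141), (123, 138, 143), (97, 111, 116), (170, 173, 173), (228, 229, 229), (183, 186, 185), (134, 140, 138), (143, 149, 147), (145, 151, 150)]
190 [(130, 143, 148), (125, 140, 142), (128, 140, 142), (127, 140, 144), (126, 140, 143), (127, 139, 143), (126, 139, 143), (128, 141, 144), (126, 140, 143), (125, 139, 142), (125, 138, 142), (119, 134, 137), (168, 176, 178), (220, 221, 221), (194, 197, 197), (135, 142, 138), (132, 139, 136), (138, 144, 142), (134, 141, 139), (137, 143, 141)]
214 [(126, 140, 142), (128, 140, 144), (128, 142, 144), (128, 142, 144), (126, 139, 142), (126, 138, 142), (128, 141, 144), (127, 140, 144), (123, 137, 142), (136, 146, 148), (196, 200, 200), (216, 217, 218), (168, 173, 172), (130, 136, 134), (134, 140, 138), (140, 146, 144), (142, 149, 146), (140, 147, 145), (142, 149, 146), (142, 149, 147)]
270 [(128, 141, 144), (126, 139, 142), (123, 136, 139), (158, 167, 170), (199, 203, 205), (180, 183, 184), (133, 138, 137), (126, 131, 129), (133, 139, 138), (134, 140, 138), (131, 136, 135), (133, 137, 136), (140, 145, 143), (138, 144, 143), (135, 141, 139), (134, 140, 138), (133, 139, 136), (129, 135, 134), (132, 138, 136), (131, 138, 137)]
```

View pics/c0.png

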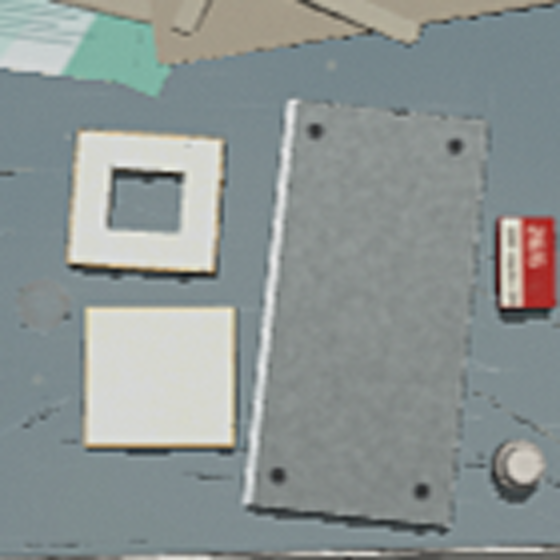

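Crop: the panel and the landing edge (bright line from crop px (293,100) to (248,503)) are near parallel, and the path between them is clear. Working out the geometry and the first move.

Run:
```python
from h import *
import pickle
d=pickle.load(open('top0.pkl','rb'))
px=[(276.2,175),(274.2,190),(272,214),(265.3,270)]
P=np.array([ray(d,u+.3,v+.5,.018)[:2] for u,v in px]); print(P.round(4))
l=cv2.fitLine(P.astype(np.float32),2,0,.01,.01).ravel(); t=l[:2]*np.sign(l[0]); n=np.array([t[1],-t[0]])
C=np.array([ray(d,*p,.012)[:2] for p in [(222.2,209.8),(224.4,177.6),(259.6,179.9),(257.5,212.2)]])
c=np.mean([ray(d,u+.5,v+.5,.012)[:2] for u,v in [(222.2,209.8),(224.4,177.6),(259.6,179.9),(257.5,212.2)]],0)
xdir=(C[2]+C[3]-C[0]-C[1]);xdir/=np.linalg.norm(xdir)
print('edge dir',t,'normal',n,'panel c',c,'xdir',xdir,'gap',(P[0]-c)@n-.0475)
near=c-xdir*.0475; print('near',near)
s=robot.observe(); T=R.from_quat(s['eef_rot'])
# goal: tool z down, x along +-n
for sg in(1,-1):
    X=np.array([*(sg*n),0]);Z=np.array([0,0,-1.]);Y=np.cross(Z,X)
    G=R.from_matrix(np.c_[X,Y,Z]); print(sg,'turn',np.degrees((T.inv()*G).as_rotvec()).round(2))
    st=np.array([*(near-.024*xdir),.1734+.08]); 
    print('in goal tool axes',G.inv().apply(st-s['position']).round(4),'now axes',T.inv().apply(st-s['position']).round(4),'start',st)
```

```text
[[0.6113 0.1326]
 [0.5725 0.1385]
 [0.5111 0.1454]
 [0.3714 0.1648]]
edge dir [ 0.9912828  -0.13175103] normal [-0.13175103 -0.9912828 ] panel c [0.563115   0.22349475] xdir [-0.09040915 -0.99590471] gap 0.03623992987385739
near [0.56740944 0.27080023]
1 turn [-6.0000e-02  9.0000e-02  1.1251e+02]
in goal tool axes [-0.8982 -0.3057  0.1505] now axes [ 0.6263 -0.7125  0.1517] start [0.56957926 0.29470194 0.2534    ]
-1 turn [-8.000e-02 -6.000e-02 -6.749e+01]
in goal tool axes [0.8982 0.3057 0.1505] now axes [ 0.6263 -0.7125  0.1517] start [0.56957926 0.29470194 0.2534    ]
```

Emit:
servo_tool(plan=[{"grip": 0,"dx": 0.0313,"dy": -0.0356},{"dx": 0.0313,"dy": -0.0356},{"dx": 0.0313,"dy": -0.0356},{"dx": 0.0313,"dy": -0.0356},{"dx": 0.0313,"dy": -0.0356},{"dx": 0.0313,"dy": -0.0356},{"dx": 0.0313,"dy": -0.0356},{"dx": 0.0313,"dy": -0.0356},{"dx": 0.0313,"dy": -0.0356},{"dx": 0.0313,"dy": -0.0356},{"dx": 0.0313,"dy": -0.0356},{"dx": 0.0313,"dy": -0.0356}])

```text
validation failed for argument at $.pl...
```

Emit:
servo_tool(plan=[{"dx": 0.0313,"dy": -0.0356},{"dx": 0.0313,"dy": -0.0356},{"dx": 0.0313,"dy": -0.0356},{"dx": 0.0313,"dy": -0.0356},{"dx": 0.0313,"dy": -0.0356},{"dx": 0.0313,"dy": -0.0356},{"dx": 0.0313,"dy": -0.0356},{"dx": 0.0313,"dy": -0.0356}])

```text
validation failed for argument at $.pl...
```

Emit:
servo_tool(plan=[{"dz": 0.015,"az": -7.5},{"dz": 0.015,"az": -7.5},{"dz": 0.015,"az": -7.5},{"dz": 0.015,"az": -7.5},{"dz": 0.015,"az": -7.5},{"dz": 0.015,"az": -7.5},{"dz": 0.015,"az": -7.5},{"dz": 0.015,"az": -7.5},{"dz": 0.015,"az": -7.5},{},{}])

```text
validation failed for argument at $.pl...
```

Emit:
servo_tool(plan=[{"grip": 0,"dx": 0.0313,"dy": -0.0356,"dz": 0,"ax": 0,"ay": 0,"az": 0}])

```text
time_s: 0.2
position: [0.1684, -0.5158, 0.4036]
eef_rot: [0.992, 0.128, -0.0, 0.001]
wrist_force: [1.5, 1.9, 0.1]
grip_width: 0.0733
grasp_force: 0.0
```

Emit:
servo_tool(plan=[{"grip": 0,"dx": 0.0313,"dy": -0.0356,"dz": 0,"ax": 0,"ay": 0,"az": 0},{"grip": 0,"dx": 0.0313,"dy": -0.0356,"dz": 0,"ax": 0,"ay": 0,"az": 0},{"grip": 0,"dx": 0.0313,"dy": -0.0356,"dz": 0,"ax": 0,"ay": 0,"az": 0},{"grip": 0,"dx": 0.0313,"dy": -0.0356,"dz": 0,"ax": 0,"ay": 0,"az": 0},{"grip": 0,"dx": 0.0313,"dy": -0.0356,"dz": 0,"ax": 0,"ay": 0,"az": 0},{"grip": 0,"dx": 0.0313,"dy": -0.0356,"dz": 0,"ax": 0,"ay": 0,"az": 0},{"grip": 0,"dx": 0.0313,"dy": -0.0356,"dz": 0,"ax": 0,"ay": 0,"az": 0},{"grip": 0,"dx": 0.0313,"dy": -0.0356,"dz": 0,"ax": 0,"ay": 0,"az": 0},{"grip": 0,"dx": 0.0313,"dy": -0.0356,"dz": 0,"ax": 0,"ay": 0,"az": 0},{"grip": 0,"dx": 0.0313,"dy": -0.0356,"dz": 0,"ax": 0,"ay": 0,"az": 0},{"grip": 0,"dx": 0.0313,"dy": -0.0356,"dz": 0,"ax": 0,"ay": 0,"az": 0},{"grip": 0,"dx": 0.0313,"dy": -0.0356,"dz": 0,"ax": 0,"ay": 0,"az": 0}])

```text
time_s: 1.4
position: [0.4223, -0.0015, 0.4046]
eef_rot: [0.991, 0.13, -0.0, 0.0]
wrist_force: [0.8, -1.2, 0.5]
grip_width: 0.0001
grasp_force: 0.0
```

Emit:
servo_tool(plan=[{"grip": 0,"dx": 0.0313,"dy": -0.0356,"dz": 0,"ax": 0,"ay": 0,"az": 0},{"grip": 0,"dx": 0.0313,"dy": -0.0356,"dz": 0,"ax": 0,"ay": 0,"az": 0},{"grip": 0,"dx": 0.0313,"dy": -0.0356,"dz": 0,"ax": 0,"ay": 0,"az": 0},{"grip": 0,"dx": 0.0313,"dy": -0.0356,"dz": 0,"ax": 0,"ay": 0,"az": 0},{"grip": 0,"dx": 0.0313,"dy": -0.0356,"dz": 0,"ax": 0,"ay": 0,"az": 0},{"grip": 0,"dx": 0.0313,"dy": -0.0356,"dz": 0,"ax": 0,"ay": 0,"az": 0},{"grip": 0,"dx": 0.0313,"dy": -0.0356,"dz": 0,"ax": 0,"ay": 0,"az": 0}])

```text
time_s: 2.1
position: [0.57, 0.2957, 0.4041]
eef_rot: [0.991, 0.13, -0.0, 0.0]
wrist_force: [-0.5, -0.7, 0.6]
grip_width: 0.0
grasp_force: 0.0
```

Emit:
servo_tool(plan=[{"grip": 0,"dx": 0,"dy": 0,"dz": 0.015,"ax": 0,"ay": 0,"az": -7.5},{"grip": 0,"dx": 0,"dy": 0,"dz": 0.015,"ax": 0,"ay": 0,"az": -7.5},{"grip": 0,"dx": 0,"dy": 0,"dz": 0.015,"ax": 0,"ay": 0,"az": -7.5},{"grip": 0,"dx": 0,"dy": 0,"dz": 0.015,"ax": 0,"ay": 0,"az": -7.5},{"grip": 0,"dx": 0,"dy": 0,"dz": 0.015,"ax": 0,"ay": 0,"az": -7.5},{"grip": 0,"dx": 0,"dy": 0,"dz": 0.015,"ax": 0,"ay": 0,"az": -7.5},{"grip": 0,"dx": 0,"dy": 0,"dz": 0.015,"ax": 0,"ay": 0,"az": -7.5},{"grip": 0,"dx": 0,"dy": 0,"dz": 0.015,"ax": 0,"ay": 0,"az": -7.5},{"grip": 0,"dx": 0,"dy": 0,"dz": 0.015,"ax": 0,"ay": 0,"az": -7.5},{"grip": 0,"dx": 0,"dy": 0,"dz": 0,"ax": 0,"ay": 0,"az": 0},{"grip": 0,"dx": 0,"dy": 0,"dz": 0,"ax": 0,"ay": 0,"az": 0}])

```text
time_s: 3.2
position: [0.5695, 0.2938, 0.2695]
eef_rot: [0.753, 0.658, -0.0, -0.0]
wrist_force: [0.2, 0.0, 0.2]
grip_width: 0.0
grasp_force: 0.0
```

Emit:
servo_tool(plan=[{"grip": 0,"dx": 0,"dy": 0,"dz": 0.03,"ax": 0,"ay": 0,"az": 0},{"grip": 0,"dx": 0,"dy": 0,"dz": 0.03,"ax": 0,"ay": 0,"az": 0},{"grip": 0,"dx": 0,"dy": 0,"dz": 0.021,"ax": 0,"ay": 0,"az": 0},{"grip": 0,"dx": 0,"dy": 0,"dz": 0.01,"ax": 0,"ay": 0,"az": 0},{"grip": 0,"dx": 0,"dy": 0,"dz": 0,"ax": 0,"ay": 0,"az": 0}])

```text
time_s: 3.7
position: [0.5695, 0.2937, 0.1781]
eef_rot: [0.753, 0.659, -0.001, -0.0]
wrist_force: [-0.2, -0.0, -0.3]
grip_width: -0.0
grasp_force: 0.0
```

Run:
```python
from h import *
a=grab('side','s1.png')['image'][190:330,160:360]; b=grab('top','t1.png')['image'][140:280,160:360]
cv2.imwrite('pics/c1.png',cv2.resize(np.vstack([a,b]),None,fx=2.1,fy=2.1,interpolation=cv2.INTER_CUBIC)[:,:,::-1])
```

```text
(no output)
```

View pics/c1.png

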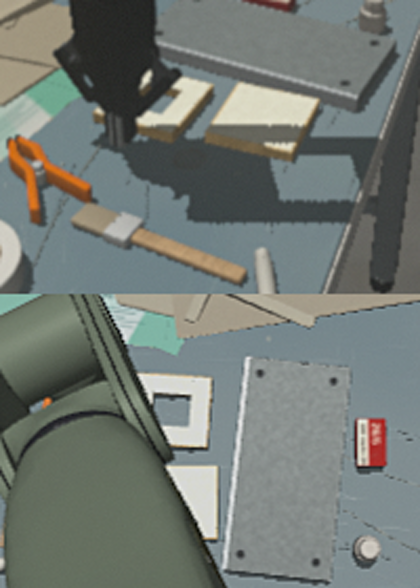

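The tips are behind the middle of the near edge (side crop ≈(117,145)), clear of the clamp and brush. Pushing now.

Emit:
servo_tool(plan=[{"grip": 0,"dx": -0.004,"dy": 0,"dz": 0,"ax": 0,"ay": 0,"az": 0},{"grip": 0,"dx": -0.004,"dy": 0,"dz": 0,"ax": 0,"ay": 0,"az": 0},{"grip": 0,"dx": -0.004,"dy": 0,"dz": 0,"ax": 0,"ay": 0,"az": 0},{"grip": 0,"dx": -0.004,"dy": 0,"dz": 0,"ax": 0,"ay": 0,"az": 0},{"grip": 0,"dx": -0.004,"dy": 0,"dz": 0,"ax": 0,"ay": 0,"az": 0},{"grip": 0,"dx": -0.004,"dy": 0,"dz": 0,"ax": 0,"ay": 0,"az": 0},{"grip": 0,"dx": -0.004,"dy": 0,"dz": 0,"ax": 0,"ay": 0,"az": 0},{"grip": 0,"dx": -0.004,"dy": 0,"dz": 0,"ax": 0,"ay": 0,"az": 0},{"grip": 0,"dx": -0.004,"dy": 0,"dz": 0,"ax": 0,"ay": 0,"az": 0}])

```text
time_s: 4.7
position: [0.5648, 0.2578, 0.1787]
eef_rot: [0.752, 0.659, 0.0, 0.0]
wrist_force: [-0.4, 1.0, 0.5]
grip_width: 0.0
grasp_force: 0.5
```

Emit:
servo_tool(plan=[{"grip": 0,"dx": -0.002,"dy": 0,"dz": 0,"ax": 0,"ay": 0,"az": 0},{"grip": 0,"dx": -0.002,"dy": 0,"dz": 0,"ax": 0,"ay": 0,"az": 0}])

```text
time_s: 4.9
position: [0.5642, 0.2539, 0.1787]
eef_rot: [0.752, 0.659, -0.0, 0.0]
wrist_force: [0.6, 0.5, -0.1]
grip_width: 0.0
grasp_force: 0.4
```

Emit:
servo_tool(plan=[{"grip": 0,"dx": -0.002,"dy": 0,"dz": 0,"ax": 0,"ay": 0,"az": 0}])

```text
time_s: 5.0
position: [0.564, 0.252, 0.1786]
eef_rot: [0.752, 0.659, -0.0, 0.0]
wrist_force: [-0.3, 1.0, 0.8]
grip_width: -0.0002
grasp_force: 0.4
```

Emit:
servo_tool(plan=[{"grip": 0,"dx": -0.0015,"dy": 0,"dz": 0,"ax": 0,"ay": 0,"az": 0},{"grip": 0,"dx": 0,"dy": 0,"dz": 0,"ax": 0,"ay": 0,"az": 0}])

```text
time_s: 5.2
position: [0.5637, 0.2504, 0.1786]
eef_rot: [0.752, 0.659, -0.0, 0.0]
wrist_force: [0.5, 0.0, 0.5]
grip_width: 0.0002
grasp_force: 0.0
```

Emit:
servo_tool(plan=[{"grip": 0,"dx": -0.001,"dy": 0,"dz": 0,"ax": 0,"ay": 0,"az": 0},{"grip": 0,"dx": -0.001,"dy": 0,"dz": 0,"ax": 0,"ay": 0,"az": 0},{"grip": 0,"dx": -0.001,"dy": 0,"dz": 0,"ax": 0,"ay": 0,"az": 0}])

```text
time_s: 5.5
position: [0.5634, 0.2477, 0.1786]
eef_rot: [0.752, 0.659, 0.0, 0.0]
wrist_force: [0.7, 2.7, -0.4]
grip_width: -0.0001
grasp_force: 1.2
```

Emit:
servo_tool(plan=[{"grip": 0,"dx": -0.001,"dy": 0,"dz": 0,"ax": 0,"ay": 0,"az": 0}])

```text
time_s: 5.6
position: [0.5637, 0.2471, 0.1789]
eef_rot: [0.752, 0.659, 0.001, 0.0]
wrist_force: [2.4, 4.0, 0.0]
grip_width: 0.0003
grasp_force: 2.0
```

Emit:
servo_tool(plan=[{"grip": 0,"dx": -0.001,"dy": 0,"dz": 0,"ax": 0,"ay": 0,"az": 0}])

```text
time_s: 5.7
position: [0.564, 0.2464, 0.1792]
eef_rot: [0.752, 0.659, 0.002, 0.0]
wrist_force: [3.4, 5.9, -0.8]
grip_width: -0.0001
grasp_force: 3.1
```

Emit:
servo_tool(plan=[{"grip": 0,"dx": -0.001,"dy": 0,"dz": 0,"ax": 0,"ay": 0,"az": 0}])

```text
time_s: 5.8
position: [0.5643, 0.2458, 0.1795]
eef_rot: [0.752, 0.659, 0.003, 0.0]
wrist_force: [5.0, 6.9, -0.2]
grip_width: 0.0002
grasp_force: 3.9
```

Run:
```python
from h import *
a=grab('side','s2.png')['image'][170:290,180:360]; b=grab('top','t2.png')['image'][150:270,180:360]
cv2.imwrite('pics/c2.png',cv2.resize(np.vstack([a,b]),None,fx=2.5,fy=2.5,interpolation=cv2.INTER_CUBIC)[:,:,::-1])
print(robot.observe())
```

```text
{'time_s': 5.9, 'joint_positions': array([3.91892005e-01, 5.93063818e-01, 1.74133578e+00, 1.68856552e-03,
       8.00654758e-01, 5.23145031e-01]), 'joint_velocities': array([ 0.00057057,  0.00077433, -0.00089666, -0.00050546,  0.00240881,
        0.00079986]), 'effort': array([-2.65546471e+00, -4.87823975e+01, -1.36767420e+01, -9.25915428e-01,
        1.73773538e+00,  3.76427430e-02]), 'position': array([0.56437842, 0.24587312, 0.17957213]), 'eef_rot': array([7.52338184e-01, 6.58768699e-01, 3.29076800e-03, 4.77214701e-04]), 'wrist_force': array([ 3.92420424,  6.29759696, -0.11533312]), 'ft_torque': array([ 1.03102722, -0.60783881,  0.030337  ]), 'grasp_force': 3.2332471915287897, 'grip_width': 8.951801591062653e-05}
```

View pics/c2.png

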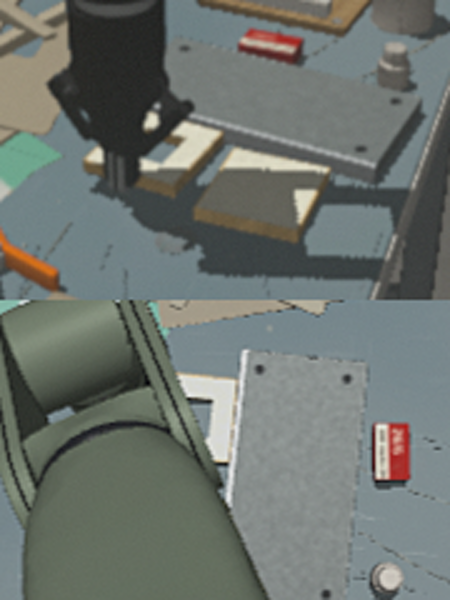

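The panel is about 2–3° out of square, with its low-x corner touching first. I'll follow it sideways (+y tool) so it squares up.

Emit:
servo_tool(plan=[{"grip": 0,"dx": 0,"dy": 0.001,"dz": 0,"ax": 0,"ay": 0,"az": 0},{"grip": 0,"dx": -0.0005,"dy": 0.001,"dz": 0,"ax": 0,"ay": 0,"az": 0}])

```text
time_s: 6.1
position: [0.5659, 0.2452, 0.1794]
eef_rot: [0.752, 0.659, 0.003, -0.0]
wrist_force: [0.8, 8.8, -0.3]
grip_width: 0.0001
grasp_force: 4.4
```

Emit:
servo_tool(plan=[{"grip": 0,"dx": -0.0005,"dy": 0.001,"dz": 0,"ax": 0,"ay": 0,"az": 0},{"grip": 0,"dx": -0.0005,"dy": 0.001,"dz": 0,"ax": 0,"ay": 0,"az": 0}])

```text
time_s: 6.3
position: [0.5667, 0.2448, 0.1791]
eef_rot: [0.753, 0.658, 0.002, -0.002]
wrist_force: [-3.1, 14.6, 1.2]
grip_width: -0.0
grasp_force: 6.6
```

Emit:
servo_tool(plan=[{"grip": 0,"dx": -0.0005,"dy": 0.001,"dz": 0,"ax": 0,"ay": 0,"az": 0},{"grip": 0,"dx": -0.0005,"dy": 0.001,"dz": 0,"ax": 0,"ay": 0,"az": 0}])

```text
time_s: 6.5
position: [0.5678, 0.2445, 0.1789]
eef_rot: [0.753, 0.658, 0.002, -0.003]
wrist_force: [-5.7, 17.7, 0.5]
grip_width: -0.0001
grasp_force: 8.7
```

Emit:
servo_tool(plan=[{"grip": 0,"dx": 0.001,"dy": -0.001,"dz": 0,"ax": 0,"ay": 0,"az": 0},{"grip": 0,"dx": 0.0005,"dy": -0.0005,"dz": 0,"ax": 0,"ay": 0,"az": 0}])

```text
time_s: 6.7
position: [0.5668, 0.2452, 0.1788]
eef_rot: [0.753, 0.659, 0.001, -0.002]
wrist_force: [-1.5, 9.5, 0.2]
grip_width: 0.0001
grasp_force: 4.4
```

Run:
```python
import numpy as np
t=np.radians(np.arange(0,91,3)); s=6*np.sin(t)+93*np.cos(t); h=6*np.cos(t)+93*np.sin(t)
for i in range(1,len(t)): print(i*3, 'dx %.2f dz %.2f'%(s[i]-s[i-1],-(h[i]-h[i-1])), 'cum %.1f %.1f'%(s[i]-s[0],h[i]-h[0]))
```

```text
3 dx 0.19 dz -4.86 cum 0.2 4.9
6 dx -0.07 dz -4.83 cum 0.1 9.7
9 dx -0.32 dz -4.79 cum -0.2 14.5
12 dx -0.58 dz -4.73 cum -0.8 19.2
15 dx -0.83 dz -4.66 cum -1.6 23.9
18 dx -1.08 dz -4.58 cum -2.7 28.4
21 dx -1.33 dz -4.48 cum -4.0 32.9
24 dx -1.57 dz -4.38 cum -5.6 37.3
27 dx -1.81 dz -4.26 cum -7.4 41.6
30 dx -2.05 dz -4.13 cum -9.5 45.7
33 dx -2.28 dz -3.99 cum -11.7 49.7
36 dx -2.50 dz -3.83 cum -14.2 53.5
39 dx -2.71 dz -3.67 cum -16.9 57.2
42 dx -2.92 dz -3.50 cum -19.9 60.7
45 dx -3.12 dz -3.32 cum -23.0 64.0
48 dx -3.32 dz -3.12 cum -26.3 67.1
51 dx -3.50 dz -2.92 cum -29.8 70.1
54 dx -3.67 dz -2.71 cum -33.5 72.8
57 dx -3.83 dz -2.50 cum -37.3 75.3
60 dx -3.99 dz -2.28 cum -41.3 77.5
63 dx -4.13 dz -2.05 cum -45.4 79.6
66 dx -4.26 dz -1.81 cum -49.7 81.4
69 dx -4.38 dz -1.57 cum -54.1 83.0
72 dx -4.48 dz -1.33 cum -58.6 84.3
75 dx -4.58 dz -1.08 cum -63.1 85.4
78 dx -4.66 dz -0.83 cum -67.8 86.2
81 dx -4.73 dz -0.58 cum -72.5 86.8
84 dx -4.79 dz -0.32 cum -77.3 87.1
87 dx -4.83 dz -0.07 cum -82.1 87.2
90 dx -4.86 dz 0.19 cum -87.0 87.0
```

Emit:
servo_tool(plan=[{"grip": 0,"dx": 0,"dy": 0,"dz": -0.0025,"ax": 0,"ay": 0,"az": 0},{"grip": 0,"dx": 0,"dy": 0,"dz": -0.0025,"ax": 0,"ay": 0,"az": 0}])

```text
time_s: 6.9
position: [0.5669, 0.245, 0.1839]
eef_rot: [0.753, 0.658, 0.001, -0.002]
wrist_force: [-2.6, 9.6, -0.3]
grip_width: 0.0004
grasp_force: 4.8
```

Emit:
servo_tool(plan=[{"grip": 0,"dx": 0,"dy": 0,"dz": -0.0025,"ax": 0,"ay": 0,"az": 0},{"grip": 0,"dx": 0,"dy": 0,"dz": -0.0025,"ax": 0,"ay": 0,"az": 0}])

```text
time_s: 7.1
position: [0.5669, 0.2449, 0.189]
eef_rot: [0.753, 0.658, 0.001, -0.001]
wrist_force: [-0.4, 9.1, -0.1]
grip_width: 0.0002
grasp_force: 4.2
```

Run:
```python
from h import *
a=grab('side','s3.png')['image'][200:270,190:300]
cv2.imwrite('pics/c3.png',cv2.resize(a,None,fx=5,fy=5,interpolation=cv2.INTER_CUBIC)[:,:,::-1])
```

```text
(no output)
```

View pics/c3.png

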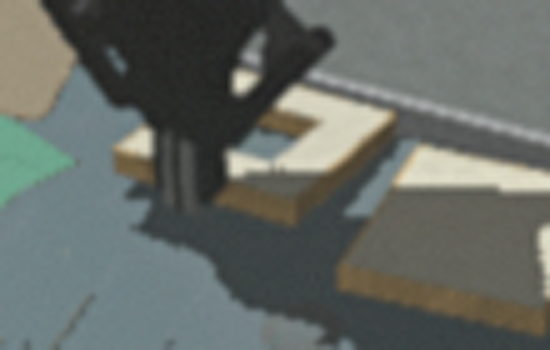

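The near edge is rising, with a shadow gap beneath it. Continuing along the arc.

Emit:
servo_tool(plan=[{"grip": 0,"dx": -0.0003,"dy": 0,"dz": -0.0048,"ax": 0,"ay": 0,"az": 0},{"grip": 0,"dx": -0.0006,"dy": 0,"dz": -0.0047,"ax": 0,"ay": 0,"az": 0}])

```text
time_s: 7.35
position: [0.5669, 0.2437, 0.1986]
eef_rot: [0.753, 0.659, 0.001, -0.001]
wrist_force: [-1.4, 7.8, 1.1]
grip_width: -0.0001
grasp_force: 3.6
```

Emit:
servo_tool(plan=[{"grip": 0,"dx": -0.0008,"dy": 0,"dz": -0.0047,"ax": 0,"ay": 0,"az": 0},{"grip": 0,"dx": -0.0011,"dy": 0,"dz": -0.0046,"ax": 0,"ay": 0,"az": 0}])

```text
time_s: 7.55
position: [0.5667, 0.2416, 0.208]
eef_rot: [0.752, 0.659, 0.001, -0.001]
wrist_force: [-1.3, 6.3, 1.3]
grip_width: 0.0
grasp_force: 3.3
```

Emit:
servo_tool(plan=[{"grip": 0,"dx": -0.0013,"dy": 0,"dz": -0.0045,"ax": 0,"ay": 0,"az": 0}])

```text
time_s: 7.65
position: [0.5665, 0.2402, 0.2126]
eef_rot: [0.752, 0.659, 0.001, -0.001]
wrist_force: [0.1, 6.5, 2.2]
grip_width: 0.0002
grasp_force: 3.2
```

Emit:
servo_tool(plan=[{"grip": 0,"dx": -0.0019,"dy": 0,"dz": -0.0043,"ax": 0,"ay": 0,"az": 0},{"grip": 0,"dx": -0.002,"dy": 0,"dz": -0.0042,"ax": 0,"ay": 0,"az": 0}])

```text
time_s: 7.85
position: [0.5661, 0.2364, 0.2213]
eef_rot: [0.752, 0.659, 0.001, -0.001]
wrist_force: [-1.0, 3.0, 1.4]
grip_width: 0.0
grasp_force: 1.8
```

Emit:
servo_tool(plan=[{"grip": 0,"dx": -0.0021,"dy": 0,"dz": -0.0041,"ax": 0,"ay": 0,"az": 0},{"grip": 0,"dx": -0.0023,"dy": 0,"dz": -0.004,"ax": 0,"ay": 0,"az": 0}])

```text
time_s: 8.05
position: [0.5656, 0.2317, 0.2294]
eef_rot: [0.752, 0.659, 0.001, -0.001]
wrist_force: [-0.1, 4.4, 2.2]
grip_width: -0.0002
grasp_force: 2.6
```

Emit:
servo_tool(plan=[{"grip": 0,"dx": -0.0025,"dy": 0,"dz": -0.0038,"ax": 0,"ay": 0,"az": 0},{"grip": 0,"dx": -0.0027,"dy": 0,"dz": -0.0037,"ax": 0,"ay": 0,"az": 0}])

```text
time_s: 8.25
position: [0.565, 0.2263, 0.2369]
eef_rot: [0.752, 0.659, 0.001, -0.0]
wrist_force: [-0.8, 4.3, 2.8]
grip_width: -0.0003
grasp_force: 2.8
```

Emit:
servo_tool(plan=[{"grip": 0,"dx": -0.0033,"dy": 0,"dz": -0.0031,"ax": 0,"ay": 0,"az": 0},{"grip": 0,"dx": -0.0035,"dy": 0,"dz": -0.0029,"ax": 0,"ay": 0,"az": 0}])

```text
time_s: 8.45
position: [0.5644, 0.2199, 0.2434]
eef_rot: [0.752, 0.659, 0.002, -0.001]
wrist_force: [-0.4, 8.0, 7.0]
grip_width: 0.0001
grasp_force: 4.8
```

Emit:
servo_tool(plan=[{"grip": 0,"dx": -0.0034,"dy": 0,"dz": -0.0029,"ax": 0,"ay": 0,"az": 0},{"grip": 0,"dx": -0.0036,"dy": 0,"dz": -0.0027,"ax": 0,"ay": 0,"az": 0}])

```text
time_s: 8.65
position: [0.5635, 0.2131, 0.2494]
eef_rot: [0.752, 0.659, 0.002, -0.0]
wrist_force: [0.0, 7.1, 7.8]
grip_width: 0.0006
grasp_force: 5.2
```

Emit:
servo_tool(plan=[{"grip": 0,"dx": -0.0037,"dy": 0,"dz": -0.0026,"ax": 0,"ay": 0,"az": 0},{"grip": 0,"dx": -0.0038,"dy": 0,"dz": -0.0024,"ax": 0,"ay": 0,"az": 0}])

```text
time_s: 8.85
position: [0.5627, 0.2056, 0.2548]
eef_rot: [0.752, 0.659, 0.003, -0.0]
wrist_force: [-0.3, 7.3, 8.2]
grip_width: 0.0004
grasp_force: 5.5
```

Emit:
servo_tool(plan=[{"grip": 0,"dx": -0.004,"dy": 0,"dz": -0.0022,"ax": 0,"ay": 0,"az": 0},{"grip": 0,"dx": -0.0041,"dy": 0,"dz": -0.002,"ax": 0,"ay": 0,"az": 0}])

```text
time_s: 9.05
position: [0.5617, 0.1975, 0.2593]
eef_rot: [0.752, 0.659, 0.003, -0.0]
wrist_force: [-0.9, 6.3, 10.3]
grip_width: -0.0001
grasp_force: 6.1
```

Emit:
servo_tool(plan=[{"grip": 0,"dx": -0.0042,"dy": 0,"dz": -0.0018,"ax": 0,"ay": 0,"az": 0},{"grip": 0,"dx": -0.0043,"dy": 0,"dz": -0.0016,"ax": 0,"ay": 0,"az": 0}])

```text
time_s: 9.25
position: [0.5606, 0.1889, 0.263]
eef_rot: [0.752, 0.659, 0.003, 0.0]
wrist_force: [-1.8, 5.7, 12.8]
grip_width: 0.0001
grasp_force: 6.5
```

Emit:
servo_tool(plan=[{"grip": 0,"dx": -0.0045,"dy": 0,"dz": -0.0013,"ax": 0,"ay": 0,"az": 0}])

```text
time_s: 9.35
position: [0.56, 0.1843, 0.2644]
eef_rot: [0.752, 0.659, 0.003, 0.0]
wrist_force: [-1.8, 5.8, 12.2]
grip_width: -0.0001
grasp_force: 7.0
```

Emit:
servo_tool(plan=[{"grip": 0,"dx": -0.0046,"dy": 0,"dz": -0.0013,"ax": 0,"ay": 0,"az": 0},{"grip": 0,"dx": -0.0046,"dy": 0,"dz": -0.0011,"ax": 0,"ay": 0,"az": 0}])

```text
time_s: 9.55
position: [0.5587, 0.1748, 0.2667]
eef_rot: [0.752, 0.659, 0.002, 0.001]
wrist_force: [-1.3, 3.3, 12.1]
grip_width: 0.0002
grasp_force: 6.2
```

Emit:
servo_tool(plan=[{"grip": 0,"dx": -0.0047,"dy": 0,"dz": -0.0008,"ax": 0,"ay": 0,"az": 0},{"grip": 0,"dx": -0.0047,"dy": 0,"dz": -0.0005,"ax": 0,"ay": 0,"az": 0}])

```text
time_s: 9.75
position: [0.5575, 0.1651, 0.268]
eef_rot: [0.752, 0.659, 0.002, 0.001]
wrist_force: [-1.6, 1.0, 12.3]
grip_width: -0.0002
grasp_force: 6.4
```

Emit:
servo_tool(plan=[{"grip": 0,"dx": -0.003,"dy": 0,"dz": -0.0003,"ax": 0,"ay": 0,"az": 0}])

```text
time_s: 9.85
position: [0.557, 0.1618, 0.2682]
eef_rot: [0.752, 0.659, 0.001, 0.001]
wrist_force: [-2.1, 1.1, 12.4]
grip_width: -0.0002
grasp_force: 6.1
```

Emit:
servo_tool(plan=[{"grip": 0,"dx": -0.0025,"dy": 0,"dz": 0,"ax": 0,"ay": 0,"az": 0},{"grip": 0,"dx": 0,"dy": 0,"dz": 0,"ax": 0,"ay": 0,"az": 0}])

```text
time_s: 10.05
position: [0.5567, 0.1592, 0.2682]
eef_rot: [0.752, 0.659, 0.001, 0.001]
wrist_force: [-0.9, 0.4, 13.0]
grip_width: -0.0003
grasp_force: 6.8
```

Run:
```python
from h import *
a=grab('side','s4.png')['image'][150:290,180:340]
cv2.imwrite('pics/c4.png',cv2.resize(a,None,fx=4,fy=4,interpolation=cv2.INTER_CUBIC)[:,:,::-1])
print(robot.observe()['wrist_force'])
```

```text
[-2.75510038 -0.12732925 13.13909347]
```

View pics/c4.png

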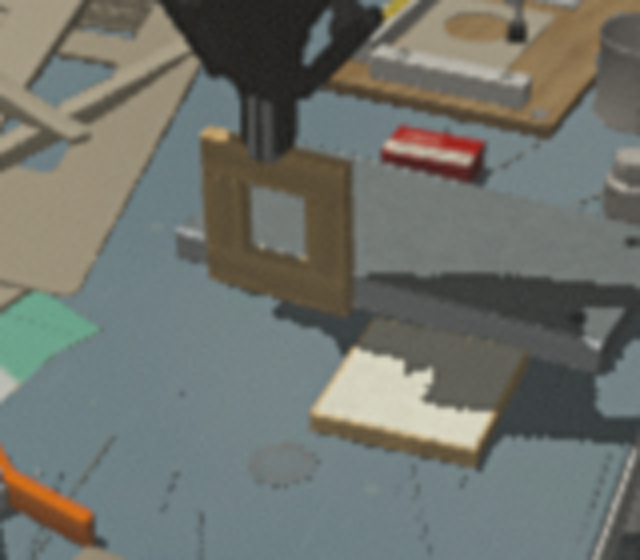

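Upright against the front edge, bare side facing the camera, solid panel untouched. Now I'll lift off, back away, lower slightly and push on over.

Emit:
servo_tool(plan=[{"grip": 0,"dx": 0,"dy": 0,"dz": -0.002,"ax": 0,"ay": 0,"az": 0},{"grip": 0,"dx": 0,"dy": 0,"dz": -0.002,"ax": 0,"ay": 0,"az": 0},{"grip": 0,"dx": 0,"dy": 0,"dz": -0.007,"ax": 0,"ay": 0,"az": 0},{"grip": 0,"dx": 0,"dy": 0,"dz": -0.007,"ax": 0,"ay": 0,"az": 0},{"grip": 0,"dx": 0.01,"dy": -0.002,"dz": 0,"ax": 0,"ay": 0,"az": 0},{"grip": 0,"dx": 0.01,"dy": -0.003,"dz": 0,"ax": 0,"ay": 0,"az": 0},{"grip": 0,"dx": 0,"dy": 0,"dz": 0,"ax": 0,"ay": 0,"az": 0}])

```text
time_s: 10.8
position: [0.5536, 0.1818, 0.2833]
eef_rot: [0.752, 0.66, -0.0, -0.0]
wrist_force: [0.1, 0.0, 0.1]
grip_width: -0.0002
grasp_force: 0.0
```

Run:
```python
from h import *
a=grab('side','s5.png')['image'][150:290,180:340]
cv2.imwrite('pics/c5.png',cv2.resize(a,None,fx=4,fy=4,interpolation=cv2.INTER_CUBIC)[:,:,::-1])
```

View pics/c5.png

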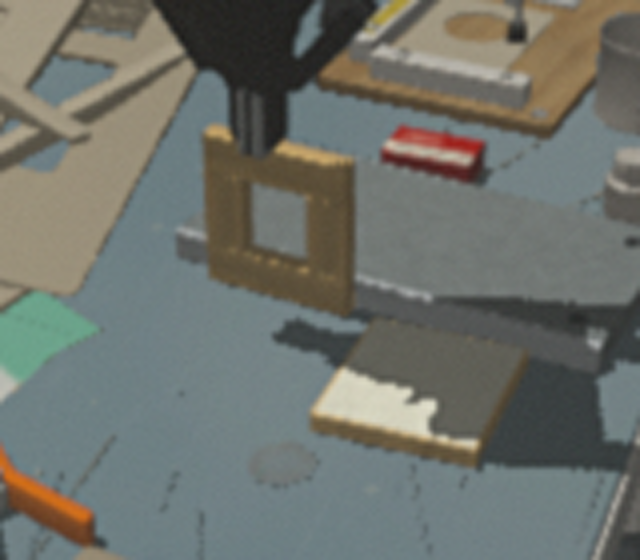

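The panel stands by itself. Lowering and pushing it over.

Emit:
servo_tool(plan=[{"grip": 0,"dx": 0,"dy": 0,"dz": 0.014,"ax": 0,"ay": 0,"az": 0},{"grip": 0,"dx": 0,"dy": 0,"dz": 0.013,"ax": 0,"ay": 0,"az": 0},{"grip": 0,"dx": -0.005,"dy": 0,"dz": 0,"ax": 0,"ay": 0,"az": 0},{"grip": 0,"dx": -0.005,"dy": 0,"dz": 0,"ax": 0,"ay": 0,"az": 0},{"grip": 0,"dx": -0.003,"dy": 0,"dz": 0,"ax": 0,"ay": 0,"az": 0},{"grip": 0,"dx": -0.003,"dy": 0,"dz": 0,"ax": 0,"ay": 0,"az": 0},{"grip": 0,"dx": -0.003,"dy": 0,"dz": 0,"ax": 0,"ay": 0,"az": 0}])

```text
time_s: 11.55
position: [0.5516, 0.161, 0.2571]
eef_rot: [0.752, 0.659, 0.0, 0.0]
wrist_force: [0.2, 1.0, 0.4]
grip_width: 0.0
grasp_force: 0.1
```

Emit:
servo_tool(plan=[{"grip": 0,"dx": -0.003,"dy": 0,"dz": 0,"ax": 0,"ay": 0,"az": 0},{"grip": 0,"dx": -0.003,"dy": 0,"dz": 0,"ax": 0,"ay": 0,"az": 0},{"grip": 0,"dx": -0.003,"dy": 0,"dz": 0,"ax": 0,"ay": 0,"az": 0}])

```text
time_s: 11.85
position: [0.5502, 0.1522, 0.2567]
eef_rot: [0.752, 0.659, 0.0, 0.0]
wrist_force: [0.2, 0.2, 0.3]
grip_width: 0.0001
grasp_force: 0.0
```

Emit:
servo_tool(plan=[{"grip": 0,"dx": -0.003,"dy": 0,"dz": 0,"ax": 0,"ay": 0,"az": 0},{"grip": 0,"dx": -0.003,"dy": 0,"dz": 0,"ax": 0,"ay": 0,"az": 0},{"grip": 0,"dx": -0.003,"dy": 0,"dz": 0,"ax": 0,"ay": 0,"az": 0}])

```text
time_s: 12.15
position: [0.549, 0.1433, 0.2565]
eef_rot: [0.752, 0.659, -0.0, 0.0]
wrist_force: [0.6, -0.3, 0.3]
grip_width: -0.0001
grasp_force: 0.0
```

Emit:
servo_tool(plan=[{"grip": 0,"dx": -0.003,"dy": 0,"dz": 0,"ax": 0,"ay": 0,"az": 0},{"grip": 0,"dx": -0.003,"dy": 0,"dz": 0,"ax": 0,"ay": 0,"az": 0},{"grip": 0,"dx": -0.003,"dy": 0,"dz": 0,"ax": 0,"ay": 0,"az": 0},{"grip": 0,"dx": 0,"dy": 0,"dz": 0,"ax": 0,"ay": 0,"az": 0},{"grip": 0,"dx": 0,"dy": 0,"dz": 0,"ax": 0,"ay": 0,"az": 0}])

```text
time_s: 12.65
position: [0.5479, 0.1346, 0.2566]
eef_rot: [0.752, 0.659, 0.0, 0.0]
wrist_force: [-0.6, 0.0, -0.5]
grip_width: -0.0001
grasp_force: 0.0
```

Run:
```python
from h import *
a=grab('side','s6.png')['image'][150:290,180:340]
cv2.imwrite('pics/c6.png',cv2.resize(a,None,fx=4,fy=4,interpolation=cv2.INTER_CUBIC)[:,:,::-1])
```

```text
(no output)
```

View pics/c6.png

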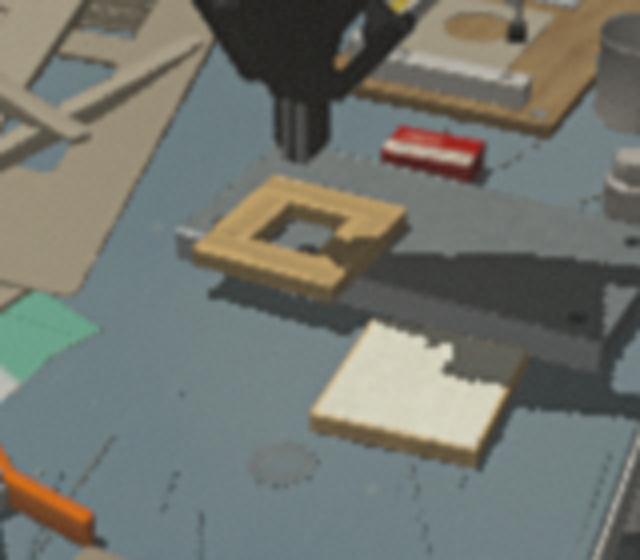

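The panel lies turned over on the board, corners at crop px (192,247),(330,298),(408,213),(275,178). I'll raise the arm, check the centre and hand in.

Emit:
servo_tool(plan=[{"grip": 0,"dx": 0,"dy": 0,"dz": -0.03,"ax": 0,"ay": 0,"az": 0},{"grip": 0,"dx": 0,"dy": 0,"dz": -0.03,"ax": 0,"ay": 0,"az": 0},{"grip": 0,"dx": 0,"dy": 0,"dz": 0,"ax": 0,"ay": 0,"az": 0},{"grip": 0,"dx": 0,"dy": 0,"dz": 0,"ax": 0,"ay": 0,"az": 0}])

```text
time_s: 13.1
position: [0.5479, 0.1347, 0.3171]
eef_rot: [0.752, 0.659, 0.001, 0.0]
wrist_force: [-0.4, 0.6, 0.2]
grip_width: -0.0002
grasp_force: 0.0
```

Run:
```python
from h import *
d=grab('side','s7.png')
P=np.array([ray(d,180+u/4,150+v/4,.030) for u,v in [(192,243),(332,292),(408,210),(275,176)]])
print(P.round(4).tolist(),np.linalg.norm(np.roll(P,-1,0)-P,axis=1)); c=P.mean(0)[:2]
n=np.array([-.1318,-.9913]); x=(c-np.array([.5725,.1385]))@n; print('centre landing x',x)
if .015<x<.115: print(robot.hand_in())
```

```text
[[0.6052, 0.1594, 0.03], [0.5146, 0.1809, 0.03], [0.503, 0.0841, 0.03], [0.5895, 0.0725, 0.03]] [0.09306116 0.09757923 0.08729074 0.08837286]
centre landing x 0.016712882652166295
the job is handed in; nothing more can be done
None
```

The window panel was tipped up on edge and pushed over; the last picture shows it flat on the landing board, paper side down, its centre about 17 mm past the front edge (limit 5 mm), and the job is handed in without a verdict shown.

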